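# Close the keyed tin

### The arm

A 7-joint arm with a two-finger parallel gripper is mounted at the origin on the work surface. World frame = base frame: x ahead of the robot, y to its left, z up, the work surface at z = 0. Lengths are in m, angles in rad, forces in N, time in s.
With the tool pointing down it reaches from about 0.4 to 0.875 m from the base axis. Payload 6.5 kg.
Tool frame: the origin (TCP) lies midway between the tips of the shut fingers; the grasp point (between the pads) lies 19 mm behind it; x points along the fingers, z is the direction in which the jaws open and shut, and the axes are right-handed (so a half turn about x gives the same grasp; the last joint's range is limited). The gripper opens to 88 mm and grips with 3 to 60 N. Pads are 18 mm wide; open, the fingers measure 123 mm over their backs; the gripper's body (75 mm by 187 mm) begins 45 mm behind the grasp point.
Start: joints at [-1.334, 0.536, -0.004, 1.538, 0.003, 1.067, -0.071], TCP at [0.194, 0.62, 0.239] pointing down, gripper open.
Joint ranges: [-2.7, 2.7], [-0.37, 2.16], [-1.27, 1.26], [0.24, 2.4], [-1.31, 4.45], [0.19, 1.91], [-2.76, 2.76]. Speed limits (rad/s): [2.39, 2.39, 3.14, 3.14, 3.14, 3.14, 3.14].

### API

Orientations are given as a 3x3 rotation matrix whose columns are the frame's x, y, z axes.
In Python, from cell import env gives the robot as it stands. Calls block until the motion is done:
- env.move_pose(position, orientation): joint-space move of the TCP to a pose.
- env.move_l(position, attitude=None, rate=0.15): straight line of the TCP; attitude=None keeps the orientation; rate is the mean speed in m/s.
- env.set_joints(angles): joint-space move.
- env.set_gripper(opening): finger opening in m; the grip force is fixed at half the most; returns when the fingers have stopped.
- env.hold(seconds).
- env.ik(position, orientation): joint angles nearest the present ones, or None.
- env.grab_frame(name): name is "scene" or "top"; returns (picture, depth): 420x560x3 uint8, red, green, blue; 420x560 float32, m along the optical axis (not along the pixel's ray), 0 where there is no reading.
- env.camera_info(name): a dict with "intrinsics" (3x3 intrinsics, pixels), "world_to_cam" (4x4, takes a point from world to camera coordinates). Camera axes: x right, y up, looking along -z (the intrinsics and any distortion apply to the point x, -y, -z); pixel columns grow to the right and rows downward; lengths in m; the calibration is good to about 2 mm. A picture is of the moment at which its call begins. camera_info takes no time and is no camera call.
A pose or a line that the arm cannot do raises env.PlanningError and nothing moves.
- env.finish_job(): hands the job in, once; it reports no verdict.
Trained networks look in the newest picture that a camera, given by its name, has taken for a name from the list of things; names that differ only in an ending like _2 or _b are one class to them, and where a whole thing is asked for, a point or a joint stands for the part that bears it (a point fixed in the world has none). Each returns a list of dicts, best first, with "conf" (0 to 1); they miss things now and then, are a little off and sometimes report something else, mostly with a low value. They report only what shows in the picture. A call takes as long as a camera call. They do not tell look-alikes from the thing itself.
- env.find_in(target, camera): "box" ([left, top, right, bottom] in pixels, round what is visible of it).
- env.landmark_of(target, camera): "point" ([column, row] in pixels: a listed point, or the origin of a listed thing).
Readings, each from a call of its own:
- env.current_time_s(): time.
- env.current_joint_positions(): joint angles.
- env.current_joint_vel(): joint speeds.
- env.current_joint_efforts(): joint torques, N m.
- env.current_eef_pos(): TCP position.
- env.current_tool_rot(): TCP orientation.
- env.current_contact_force(): force on the tool from outside, world axes, zero at the start.
- env.current_ft_torque(): the same for the moment, N m.
- env.current_opening(): finger opening in m.
Only numpy, scipy, OpenCV 4.12 (cv2) and the standard library are available. Lean on these libraries where they do the work, as an engineer would, in place of code of your own. Each camera call takes 0.05 s, during which the arm holds its last target. There are 200 camera calls.

### The job

Close the blue-collared tin: move the red mould off its lid and stand it upright on bare table, turn the lid, without lifting it off the tin, until its yellow tongue drops into the notch in the collar and the lid sits fully home, and then flip the hinged steel clamp over so that it snaps down flat on the lid. Do not shift or knock over the other things on the table.

Things in the scene. Friction and masses are not known exactly. Their poses are not given: they have to be found in the camera images.
- tin: squat steel tin, fixed, 130 mm in diameter, with a blue collar whose flat top is 70 mm above the table. Origin: centre of its underside. The notch in the collar, yellow marks beside it, lies on its -x side; the clamp's bracket stands on its +x side, reaching 89 mm from the tin's axis and 87 mm high. Fixed toaster and bread bin at the back: 190 mm tall, fronts at x 0.835.
- notch (a point): middle of the notch in the collar, 57 mm from the tin's axis towards tin -x, at the collar's top (70 mm up). The notch is 22 mm wide and takes the 16 mm wide tongue of the lid.
- lid: loose lid, 400 g: disc 100 mm wide, 5 mm thick, centred on the tin's axis. Origin: centre of the disc's underside. On its -x side a yellow tongue reaches 62 mm from the axis. Tongue and feet hold it 10 mm high (origin z 80 mm); it turns easily either way (1 to 4 N at the stud). When its yaw equals the tin's (within 0.05 rad) it drops home by itself (origin z 70 mm) and then turns no further.
- stud (a point): top centre of the black thumb stud of the lid: an upright round post 14 mm in diameter, 22 mm tall above the disc, 42 mm from the lid's axis towards lid -x (same side as the tongue). It may be pushed sideways to turn the lid.
- clamp (a joint): angle of the clamp, a steel strap 74 x 30 x 5 mm hinged on an axis along tin y, 80 mm from the tin's axis on its +x side, 79.5 mm above the table. 0: shut, level, tip 6 mm from the tin's axis. 1.95: open, leaning 0.38 rad beyond upright, away from the tin (its start). A spring throws it to either end from about 1.45; 1 to 2 N at the tip flips it. It stops above 0.15 while the lid is high.
- clamp_tip (a point): middle of the free end of the clamp's strap (orange edge), 74 mm from its hinge.
- mould: red plastic fluted mould, 80 g, standing on the lid: upright round cup form 66 mm tall, closed top, 48 mm in diameter above a foot 56 mm in diameter and 12 mm high. Origin: centre of its underside; z up.
- oil: green glass oil bottle, loose, upright, 58 mm in diameter, 200 mm tall. Origin: centre of its underside.
- mill: dark wooden pepper mill, loose, upright, 58 mm in diameter, 185 mm tall. Origin: centre of its underside.
- bowl: grey stoneware bowl, loose, 136 mm in diameter, 60 mm tall. Origin: centre of its underside.
- mug: blue mug, loose, 76 mm in diameter, 85 mm tall, handle on its +y side reaching about 75 mm from its axis. Origin: centre of its underside.
- rolling_pin: short beech rolling pin lying along its x, 200 mm long, 44 mm thick. Origin: under its middle, on the table.
- fork: stainless fork lying along its x, tines to +x, 190 mm long, 24 mm wide, 4 mm thick. Origin: under its middle (from -90 to +98 mm), on the table.
There are look-alikes about, which are no part of the job. What is shaped like the lid but green, purple or turquoise is not meant.

How it is judged:
By the outcome, as a careful person would: the job done as asked, in the order asked, and still so for the second after the job is handed in, with the robot touching nothing.
It also fails if it takes over 67 s, if anything falls off the work surface, if the arm or the gripper's body presses on something with over 40 N, if the wrist force passes 120 N, or if a joint passes its speed limit or range.

## Working session

There is one attempt and no reset: what is moved stays moved. The work goes in short steps, each a Python script; the robot and the scene stay as the last script left them, time stands still between calls to the robot, and variables do not carry over. Pictures are saved under pics/ and viewed, about 8 in all and at most 12, crops included, and the job is handed in when it is done.

```bash
ls; mkdir -p pics
cat > h.py <<'E'
import numpy as np, cv2
from cell import env
def cam(n):
    i=env.camera_info(n); return np.array(i["intrinsics"]),np.array(i["world_to_cam"]),i
def ray(n,px):
    K,T,_=cam(n); d=np.linalg.inv(K)@[px[0],px[1],1]; d=np.array([d[0],-d[1],-d[2]])
    R=T[:3,:3]; return -R.T@T[:3,3], R.T@d
def at_z(n,px,z):
    c,d=ray(n,px); return c+d*(z-c[2])/d[2]
def cloud(n,D):
    K,T,_=cam(n); v,u=np.mgrid[:D.shape[0],:D.shape[1]]
    p=np.stack([(u-K[0,2])/K[0,0]*D,-(v-K[1,2])/K[1,1]*D,-D],-1)
    return (p-T[:3,3])@T[:3,:3]
def proj(n,P):
    K,T,_=cam(n); q=T[:3,:3]@np.array(P)+T[:3,3]; q=K@[q[0],-q[1],-q[2]]; return q[:2]/q[2]
def save(n,f,crop=None,s=1):
    im,D=env.grab_frame(n); o=im if crop is None else im[crop[1]:crop[3],crop[0]:crop[2]]
    cv2.imwrite(f,cv2.resize(o,None,fx=s,fy=s,interpolation=cv2.INTER_CUBIC)[:,:,::-1]); return im,D
E
python3 - <<'E'
from h import *
for n in("scene","top"):
    im,D=save(n,f"pics/{n}0.png"); print(n,env.camera_info(n)); np.save(f"/tmp/{n}D.npy",D); np.save(f"/tmp/{n}I.npy",im)
    P=cloud(n,D)
    for t in ["tin","notch","lid","stud","clamp","clamp_tip","mould","oil","mill","bowl","mug","rolling_pin","fork"]:
        print(t,[(np.round(r["point"]).tolist(),round(r["conf"],2)) for r in env.landmark_of(t,n)[:4]],
          [(np.round(r["box"]).tolist(),round(r["conf"],2)) for r in env.find_in(t,n)[:4]] if t in("lid","mould","stud","clamp") else "")
print(env.current_time_s())
E
```

```text
pics
scene {'intrinsics': array([[423.0141863 ,   0.        , 280.45558768],
       [  0.        , 423.0141863 , 203.89306825],
       [  0.        ,   0.        ,   1.        ]]), 'world_to_cam': array([[-0.73925822,  0.67314739,  0.01923224,  0.37772732],
       [-0.48512457, -0.55214257,  0.67808018,  0.21010938],
       [ 0.46706684,  0.49194631,  0.73473628, -1.60558901],
       [ 0.        ,  0.        ,  0.        ,  1.        ]])}
tin [([282.0, 233.0], 0.57)] 
notch [([299.0, 211.0], 0.89)] 
lid [([352.0, 255.0], 0.91), ([236.0, 260.0], 0.79), ([282.0, 213.0], 0.75), ([216.0, 199.0], 0.61)] [([333.0, 238.0, 366.0, 266.0], 0.82), ([303.0, 162.0, 331.0, 194.0], 0.81), ([219.0, 246.0, 256.0, 275.0], 0.76), ([263.0, 205.0, 298.0, 224.0], 0.68)]
stud [([208.0, 182.0], 0.98), ([272.0, 213.0], 0.91), ([338.0, 252.0], 0.71), ([249.0, 249.0], 0.71)] [([265.0, 201.0, 300.0, 228.0], 0.91), ([330.0, 238.0, 366.0, 270.0], 0.88), ([303.0, 165.0, 327.0, 192.0], 0.86), ([218.0, 243.0, 259.0, 275.0], 0.69)]Traceback (most recent call last):
  File "<stdin>", line 6, in <module>
ValueError: it knows: bowl, clamp_tip, fork, lid, mill, mould, mug, notch, oil, rolling_pin, stud, tin
```

Run:
```python
from h import *
for n in("scene","top"):
    im,D=save(n,f"pics/{n}0.png",s=1.4); np.save(f"/tmp/{n}D.npy",D); np.save(f"/tmp/{n}I.npy",im)
    for t in ["tin","notch","lid","stud","clamp_tip","mould","oil","mill","bowl","mug","rolling_pin","fork"]:
        print(t,[(np.round(r["point"]).tolist(),round(r["conf"],2)) for r in env.landmark_of(t,n)[:5]])
print(env.current_time_s(), cam("top")[2])
```

```text
tin [([280.0, 232.0], 0.59)]
notch [([297.0, 210.0], 0.74)]
lid [([353.0, 254.0], 0.95), ([213.0, 197.0], 0.81), ([281.0, 215.0], 0.77), ([319.0, 179.0], 0.67), ([238.0, 260.0], 0.61)]
stud [([317.0, 165.0], 0.96), ([340.0, 253.0], 0.88), ([207.0, 183.0], 0.85), ([250.0, 249.0], 0.84), ([272.0, 213.0], 0.66)]
clamp_tip [([246.0, 208.0], 0.54)]
mould [([282.0, 211.0], 0.95), ([258.0, 200.0], 0.38)]
oil [([294.0, 272.0], 0.63)]
mill [([258.0, 197.0], 0.59), ([246.0, 207.0], 0.36)]
bowl [([419.0, 264.0], 0.78)]
mug [([241.0, 129.0], 0.86)]
rolling_pin [([181.0, 162.0], 0.63)]
fork [([359.0, 327.0], 0.62)]
tin [([265.0, 183.0], 0.75)]
notch []
lid [([321.0, 153.0], 0.85), ([264.0, 180.0], 0.8), ([278.0, 233.0], 0.63), ([258.0, 125.0], 0.59), ([196.0, 198.0], 0.56)]
stud [([332.0, 148.0], 0.89), ([263.0, 170.0], 0.8), ([249.0, 134.0], 0.77), ([198.0, 186.0], 0.73), ([289.0, 245.0], 0.68)]
clamp_tip [([273.0, 145.0], 0.61)]
mould [([264.0, 186.0], 0.62)]
oil [([223.0, 165.0], 0.94)]
mill [([307.0, 192.0], 0.89)]
bowl [([159.0, 246.0], 0.95)]
mug [([403.0, 252.0], 0.79)]
rolling_pin [([395.0, 166.0], 0.88), ([269.0, 143.0], 0.44), ([160.0, 245.0], 0.31)]
fork [([154.0, 166.0], 0.78)]
1.65 {'intrinsics': array([[435.8035867 ,   0.        , 274.10488229],
       [  0.        , 435.8035867 , 194.14459671],
       [  0.        ,   0.        ,   1.        ]]), 'world_to_cam': array([[ 0.00937483, -0.99994328, -0.00505422,  0.00377628],
       [ 0.99180603,  0.00865429,  0.12745943, -0.5049802 ],
       [-0.12740846, -0.00620772,  0.99183091, -1.46563401],
       [ 0.        ,  0.        ,  0.        ,  1.        ]])}
```

View pics/scene0.png

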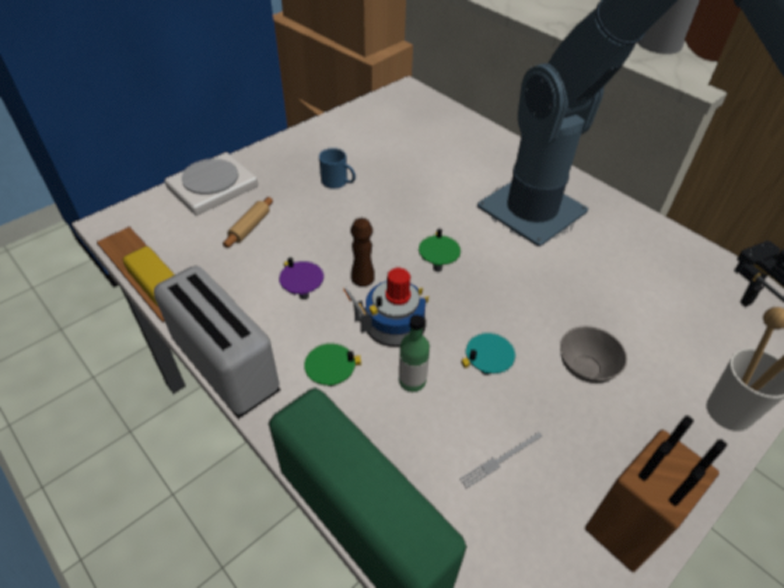

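View pics/top0.png

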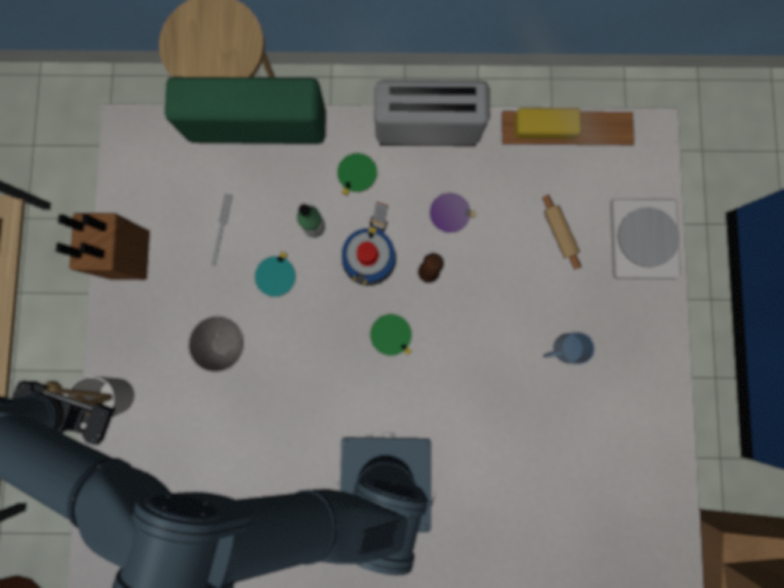

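The scene view shows the tin with its grey lid and red mould at about (282,215) in raw pixels. In the top view it is at (263,183). Four look-alikes stand apart on the table, two green, one purple and one turquoise. The lid meant is the grey one on the blue-collared tin. I'll confirm this in an enlarged crop.

Run:
```python
from h import *
I=np.load("/tmp/topI.npy")[125:225,205:325]; J=np.load("/tmp/sceneI.npy")[180:270,235:325]
a=cv2.resize(I,None,fx=4.0,fy=4.0,interpolation=cv2.INTER_CUBIC);b=cv2.resize(J,None,fx=3.5,fy=4.444,interpolation=cv2.INTER_CUBIC)
cv2.imwrite("pics/crop1.png",np.hstack([a,b[:400]])[:,:,::-1])
P=cloud("top",np.load("/tmp/topD.npy")); im=np.load("/tmp/topI.npy"); hsv=cv2.cvtColor(im,cv2.COLOR_RGB2HSV).astype(int)
H,S,V=hsv[...,0],hsv[...,1],hsv[...,2]
R=P[130:220,210:320]
def rep(n,m):
    q=P[m]; print(n,m.sum(),np.round(np.median(q,0),3),q.min(0).round(3),q.max(0).round(3))
w=np.zeros(H.shape,bool); w[135:215,240:290]=1
rep("red",w&((H<8)|(H>172))&(S>150)&(P[...,2]>.13))
rep("blue",w&(H>100)&(H<125)&(S>120)&(P[...,2]>.05))
ye=w&(H>15)&(H<33)&(S>90)
for v,u in np.argwhere(ye): print((u,v),P[v,u].round(3),hsv[v,u])
# objects' tops
for n,px in dict(oil=(223,160),mill=(307,190),bowl=(155,245),mug=(410,248),fork=(158,160),clamp=(271,150)).items(): print(n,P[px[1],px[0]].round(3))
m=w&(P[...,2]>.1)&(P[...,0]>.62);rep("clamp",m)
# blue collar circle fit
b=w&(H>100)&(H<125)&(S>120)&(abs(P[...,2]-.07)<.006)
from scipy.optimize import least_squares
q=P[b]; s=least_squares(lambda c:np.hypot(q[:,0]-c[0],q[:,1]-c[1])-.058,[.58,0.02],loss="soft_l1",f_scale=.003); print(s.x,b.sum())
for p in [(265,183),]: print("tin z0",at_z("top",p,0)); 
print("lid",at_z("top",(264,180),.08),"stud",at_z("top",(263,170),.107),"tip",at_z("top",(273,145),.148))
print("mould",at_z("top",(264,186),.085),"notch scene",at_z("scene",(298,210.5),.07),"stud sc",at_z("scene",(272,213),.107),"mould sc",at_z("scene",(282,211),.085),"tip sc",at_z("scene",(246,208),.148))
```

```text
red 162 [0.534 0.047 0.15 ] [ 0.314 -0.001  0.132] [0.558 0.066 1.518]
blue 244 [0.515 0.025 0.069] [ 0.48  -0.015  0.056] [0.602 0.107 0.077]
(np.int64(245), np.int64(135)) [0.704 0.11  0.065] [ 25 101 129]
(np.int64(246), np.int64(135)) [0.704 0.106 0.065] [ 27 143 118]
(np.int64(247), np.int64(135)) [0.702 0.102 0.073] [ 29 152 104]
(np.int64(245), np.int64(136)) [0.7   0.109 0.068] [ 24 125 133]
(np.int64(246), np.int64(136)) [0.701 0.106 0.064] [ 25 162 129]
(np.int64(247), np.int64(136)) [0.7   0.103 0.067] [ 26 163 122]
(np.int64(248), np.int64(136)) [0.702 0.1   0.061] [ 28 132 108]
(np.int64(245), np.int64(137)) [0.696 0.109 0.067] [ 24 122 130]
(np.int64(246), np.int64(137)) [0.697 0.106 0.065] [ 24 158 129]
(np.int64(247), np.int64(137)) [0.697 0.103 0.063] [ 25 156 124]
(np.int64(248), np.int64(137)) [0.697 0.099 0.066] [ 25 111 117]
(np.int64(246), np.int64(138)) [ 3.140e-01 -1.000e-03  1.518e+00] [ 23 111 124]
(np.int64(247), np.int64(138)) [0.693 0.103 0.066] [ 23 117 120]
(np.int64(266), np.int64(158)) [0.621 0.036 0.081] [ 19  95 107]
(np.int64(265), np.int64(162)) [
[... 1256 characters left out ...]
6]
(np.int64(260), np.int64(202)) [0.474 0.055 0.067] [23 99 90]
oil [0.602 0.174 0.133]
mill [ 0.5   -0.094  0.181]
bowl [ 0.328  0.42  -0.002]
mug [ 0.326 -0.461  0.006]
fork [0.626 0.419 0.01 ]
clamp [0.637 0.019 0.129]
clamp 100 [0.637 0.016 0.131] [ 0.622 -0.     0.101] [0.655 0.033 0.151]
[0.54317367 0.04700218] 225
tin z0 [0.54839205 0.04100501 0.        ]
lid [0.54615372 0.04225751 0.08      ] stud [0.57505817 0.04514536 0.107     ] tip [0.64938963 0.01267048 0.148     ]
mould [0.52515754 0.04185831 0.085     ] notch scene [0.49911581 0.0644388  0.07      ] stud sc [0.58714593 0.0440613  0.107     ] mould sc [0.54640779 0.04337633 0.085     ] tip sc [0.65366409 0.00884349 0.148     ]
```

View pics/crop1.png

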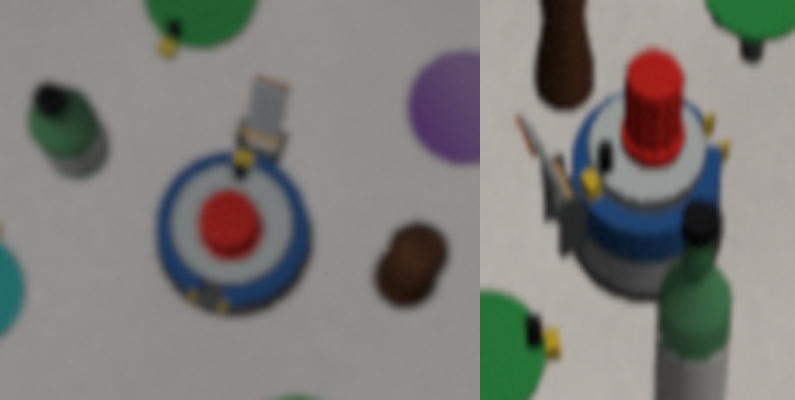

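The crop confirms it: the grey-white lid sits on the blue-collared tin with the mould on top. Its yellow tongue and black stud, at top (265,164), lie near the clamp. The notch marks are at top (253,199) and (260,202). The lid therefore needs about 2.9 rad counter-clockwise, away from the bracket. I'll move the mould first.

```bash
cat >> h.py <<'E'
def R(a): # tool down, jaw axis at world angle a
    z=np.array([np.cos(a),np.sin(a),0]); x=np.array([0,0,-1.]); return np.stack([x,np.cross(z,x),z],1)
def both(a): # choose the symmetric variant with smaller joint7
    return R(a),R(a+np.pi)
E
python3 - <<'E'
from h import *
im=np.load("/tmp/topI.npy");P=cloud("top",np.load("/tmp/topD.npy"));hsv=cv2.cvtColor(im,cv2.COLOR_RGB2HSV).astype(int);H,S,V=np.moveaxis(hsv,-1,0)
red=((H<8)|(H>172))&(S>150); red[:, :240]=0;red[:,290:]=0;red[:135]=0;red[215:]=0
m=red&(abs(P[...,2]-.151)<.008); print("top",m.sum(),P[m].mean(0),(P[m].max(0)+P[m].min(0))/2, np.ptp(P[m],axis=0))
v,u=np.nonzero(m); print(at_z("top",(u.mean(),v.mean()),.151))
im2=np.load("/tmp/sceneI.npy");P2=cloud("scene",np.load("/tmp/sceneD.npy"));h2=cv2.cvtColor(im2,cv2.COLOR_RGB2HSV).astype(int)
r2=((h2[...,0]<8)|(h2[...,0]>172))&(h2[...,1]>150)&(abs(P2[...,2]-.151)<.006)&(abs(P2[...,0]-.54)<.06)
print("scene",r2.sum(),P2[r2].mean(0),(P2[r2].max(0)+P2[r2].min(0))/2)
for n,px in dict(oil=(223,165),mill=(307,192),mug=(403,252),green=(278,233),green2=(258,125),purple=(321,153)).items(): print(n,at_z("top",px,0).round(3))
for n,px in dict(notchmarks=(256.8,200)).items(): print(n,at_z("top",px,.07).round(3))
for a in(-.33,-.33+np.pi):
  for p in([.536,.046,.115],[.42,-.22,.03],[.68,0,.12],[.536,.046,.27]):print(a,p,env.ik(p,R(a)))
E
```

```text
top 150 [0.53506066 0.04640716 0.15020508] [0.53520537 0.04498379 0.1503855 ] [0.04602137 0.04142663 0.01338271]
[0.53492052 0.0463752  0.151     ]
scene 148 [0.5470494  0.0515182  0.15127382] [0.54545696 0.0503154  0.15100353]
oil [0.612 0.191 0.   ]
mill [ 0.518 -0.107  0.   ]
mug [ 0.312 -0.438  0.   ]
green [ 0.373 -0.006  0.   ]
green2 [0.759 0.069 0.   ]
purple [ 0.658 -0.157  0.   ]
notchmarks [0.48  0.066 0.07 ]
-0.33 [0.536, 0.046, 0.115] [-0.55166913  0.57061252  0.50193316  1.9499146  -0.40478334  0.72066837
 -0.1375499 ]
-0.33 [0.42, -0.22, 0.03] [ 1.51653625e-03  6.66662654e-01  4.86993503e-01  2.13033974e+00
 -6.55980059e-01  4.94326942e-01  6.61365772e-01]
-0.33 [0.68, 0, 0.12] [-0.45902191  0.805859    0.62292439  1.5606676  -0.54236971  0.95344117
  0.00823918]
-0.33 [0.536, 0.046, 0.27] [-0.65845306  0.3505372   0.62002306  1.83080471 -0.23435779  1.03381578
 -0.27625556]
2.811592653589793 [0.536, 0.046, 0.115] [-0.09019726  0.52328994 -0.10136171  1.92250344  0.07861689  0.69954745
  2.57331906]
2.811592653589793 [0.42, -0.22, 0.03] [-0.39031555  0.99310348  1.07923483  2.14858035 -1.2547724   0.88990887
 -1.97490624]
2.811592653589793 [0.68, 0, 0.12] [ 0.00558558  0.72059529 -0.10931964  1.52805209  0.09217933  0.89798721
  2.67734698]
2.811592653589793 [0.536, 0.046, 0.27] [-0.25634893  0.30982688  0.10764005  1.80855793 -0.03832764  1.02521528
  2.67769128]
```

Run:
```python
from h import *
a=-.33; A=R(a)
env.move_pose([.539,.048,.26],A); env.move_l([.539,.048,.115],rate=.2)
env.set_gripper(0.0); print("open",env.current_opening(),env.current_time_s(),env.current_contact_force())
env.move_l([.539,.048,.28],rate=.2)
print(env.current_opening(),env.current_contact_force())
env.move_l([.42,-.22,.28],rate=.25); env.move_l([.42,-.22,.05],rate=.25);env.move_l([.42,-.22,.032],rate=.05)
print(env.current_opening(),env.current_contact_force(),env.current_eef_pos())
env.set_gripper(.088); env.move_l([.42,-.22,.2],rate=.25); env.set_gripper(0)
print(env.current_time_s())
im,D=save("top","pics/t2.png",(190,115,350,275),3);np.save("/tmp/topD.npy",D); np.save("/tmp/topI.npy",im)
im2,D2=env.grab_frame("scene");np.save("/tmp/sceneD.npy",D2); np.save("/tmp/sceneI.npy",im2)
b=cv2.resize(im2[150:280,200:330],(480,480),interpolation=cv2.INTER_CUBIC);a_=cv2.resize(im[125:255,215:345],(480,480),interpolation=cv2.INTER_CUBIC)
cv2.imwrite("pics/t2.png",cv2.resize(np.hstack([a_,b]),(800,400))[:,:,::-1])
for n in("top","scene"):
  for t in("lid","stud","notch","clamp_tip","tin","mould"):print(n,t,[(np.round(r["point"],1).tolist(),round(r["conf"],2)) for r in env.landmark_of(t,n)])
```

```text
open 0.04712642461066696 5.6 [0.30445673 0.20000929 2.2392074 ]
0.04785138489693004 [-0.61906449 -0.66821211 -2.06846807]
0.047274883066811775 [-0.34174556 -0.23088911 -0.99155211] [ 0.41979262 -0.22003193  0.03182015]
12.3417
top lid [([319.2, 153.8], 0.93), ([279.6, 236.0], 0.91), ([253.7, 124.5], 0.89), ([262.8, 184.0], 0.86), ([194.6, 195.8], 0.67)]
top stud [([248.5, 131.2], 0.81), ([332.8, 152.2], 0.78), ([199.4, 184.1], 0.73), ([261.6, 163.9], 0.58), ([287.0, 244.3], 0.57)]
top notch [([256.8, 196.0], 0.73), ([272.4, 145.9], 0.64)]
top clamp_tip [([269.0, 145.3], 0.42)]
top tin [([265.6, 184.7], 0.59)]
top mould [([337.3, 222.4], 0.5), ([264.1, 181.1], 0.38)]
scene lid [([351.8, 252.9], 0.85), ([280.8, 215.0], 0.73), ([316.9, 179.7], 0.66), ([214.2, 199.0], 0.62)]
scene stud [([205.8, 184.6], 0.85), ([269.2, 212.8], 0.78), ([337.7, 250.3], 0.78), ([250.0, 249.6], 0.59)]
scene notch [([299.7, 209.8], 0.97)]
scene clamp_tip [([245.5, 211.3], 0.47), ([257.9, 165.6], 0.26)]
scene tin []
scene mould [([258.1, 165.0], 0.37)]
```

View pics/t2.png

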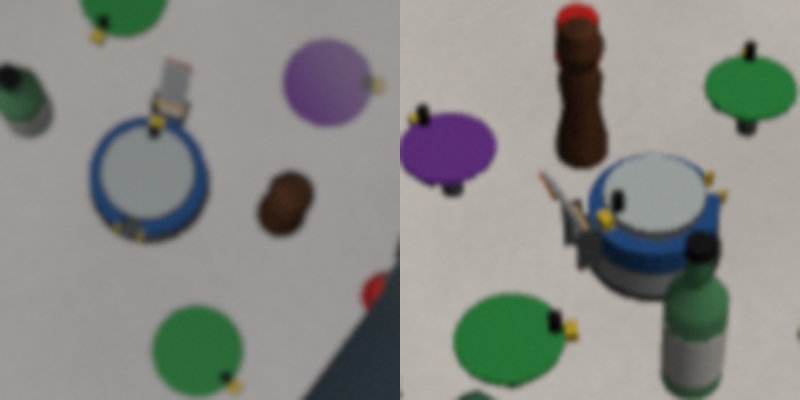

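The lid is now clear and unmoved, with the stud at about top (265,166). The mould stands upright at top (337,222). Next I'll fit the lid disc in both cameras for the axis.

Run:
```python
from h import *
for n,win,zt in(("top",(240,158,285,205),.085),("scene",(255,195,305,235),.085)):
    im=np.load(f"/tmp/{n}I.npy");hsv=cv2.cvtColor(im,cv2.COLOR_RGB2HSV).astype(int);H,S,V=np.moveaxis(hsv,-1,0)
    w=np.zeros(H.shape,np.uint8);w[win[1]:win[3],win[0]:win[2]]=1
    g=((S<50)&(V>95)).astype(np.uint8)*w
    k,l,st,ce=cv2.connectedComponentsWithStats(g); 
    c0=proj(n,[.543,.046,.085]).round().astype(int); L=l[c0[1],c0[0]]; v,u=np.nonzero(l==L)
    hull=cv2.convexHull(np.stack([u,v],1).astype(np.int32)); e=cv2.fitEllipse(hull)
    pts=np.array([at_z(n,p[0],zt) for p in hull]); from scipy.optimize import least_squares
    s=least_squares(lambda c:np.hypot(pts[:,0]-c[0],pts[:,1]-c[1])-c[2],[.54,.046,.05],loss="soft_l1",f_scale=.002)
    print(n,len(u),"disc",s.x.round(4))
    bl=((H>100)&(H<125)&(S>110)).astype(np.uint8)*0
    w2=np.zeros_like(w);w2[win[1]-15:win[3]+15,win[0]-12:win[2]+12]=1
    bm=(V<55)&(l*0==0)&(w2==1)
    ye=(H>15)&(H<33)&(S>90)&(w2==1)
    k,l2,st,ce=cv2.connectedComponentsWithStats(ye.astype(np.uint8))
    for i in range(1,k): print(" yellow",ce[i].round(1),st[i,4],at_z(n,ce[i],.082).round(4),at_z(n,ce[i],.07).round(4))
    k,l3,st,ce=cv2.connectedComponentsWithStats(((V<60)&(S<130)&(w2==1)).astype(np.uint8))
    for i in range(1,k): print(" dark",ce[i].round(1),st[i,4],at_z(n,ce[i],.1).round(4))
```

```text
top 686 disc [0.5433 0.0472 0.0495]
 yellow [266. 158.] 1 [0.6207 0.0364 0.082 ] [0.6233 0.0367 0.07  ]
 yellow [265.4 164.1] 17 [0.5998 0.0381 0.082 ] [0.6022 0.0385 0.07  ]
 yellow [253. 199.] 1 [0.4817 0.0779 0.082 ] [0.4831 0.0786 0.07  ]
 yellow [260.  201.5] 2 [0.4735 0.0546 0.082 ] [0.4749 0.055  0.07  ]
 dark [264.5 167.5] 4 [0.5848 0.0405 0.1   ]
 dark [271.  200.3] 3 [0.4757 0.0179 0.1   ]
scene 1072 disc [0.5397 0.024  0.0752]
 yellow [299.9 207.4] 11 [0.4938 0.0664 0.082 ] [0.4857 0.059  0.07  ]
 yellow [304.5 213. ] 6 [0.4994 0.0919 0.082 ] [0.4914 0.0848 0.07  ]
 yellow [257.3 218. ] 3 [0.618  0.0137 0.082 ] [0.6115 0.0057 0.07  ]
 yellow [266.4 220.7] 30 [0.6047 0.0394 0.082 ] [0.5981 0.0316 0.07  ]
 yellow [259.5 222. ] 4 [0.6232 0.0297 0.082 ] [0.6168 0.0219 0.07  ]
 dark [253.  181.5] 4 [ 0.5403 -0.0987  0.1   ]
 dark [253.  186.5] 4 [ 0.5545 -0.0817  0.1   ]
 dark [264. 187.] 1 [ 0.5303 -0.0575  0.1   ]
 dark [311.9 190.9] 16 [0.4303 0.0526 0.1   ]
 dark [252.  191.5] 4 [ 0.5707 -0.067   0.1   ]
 dark [265. 191.] 1 [ 0.5393 -0.0423  0.1   ]
 dark [251.  196.5] 4 [ 0.5866 -0.0527  0.1   ]
 dark [254.  201.8] 5 [ 0.5938 -0.0298  0.1   ]
 dark [258. 203.] 1 [ 0.588  -0.0181  0.1   ]
 dark [261. 203.] 1 [ 0.5813 -0.0122  0.1   ]
 dark [263. 202.] 1 [ 0.5741 -0.0114  0.1   ]
 dark [269.9 215.4] 17 [0.5936 0.0423 0.1   ]
 dark [278.8 235.3] 397 [0.6239 0.1144 0.1   ]
```

```bash
cat > turn.py <<'E'
from h import *
C=np.array([.546,.049]); Y=-.30; r=.042; hx,hy,rs=.0175,.009,.007
c,s=np.cos(Y),np.sin(Y); M=np.array([[c,-s],[s,c]])
W=lambda p,z:[*(C+M@np.array(p)),z]
def off(t):
    d=np.linspace(0,.05,2001); q=np.abs(d[:,None]*t); e=np.maximum(q-[hx,hy],0)
    return d[np.argmax(np.hypot(e[:,0],e[:,1])>=rs)]
def pos(th):
    t=np.array([-np.sin(th),np.cos(th)]); return r*np.array([np.cos(th),np.sin(th)])-off(t)*t
E
python3 - <<'E'
from turn import *
A=R(Y); Z=.092
env.move_l([.42,-.22,.26],rate=.3); env.move_pose(W((.037,-.024),.2),A); env.move_l(W((.037,-.024),Z),rate=.15)
f0=np.array(env.current_contact_force()); print(env.current_opening(),f0.round(2))
th=.1
while th<3.3:
    th+=.12 if th<2.65 else .03
    env.move_l(W(pos(th),Z),rate=.06); f=np.array(env.current_contact_force())-f0
    print(round(th,2),f.round(1),end=" | ")
    if np.hypot(*f[:2])>12: break
print(env.current_time_s(),env.current_eef_pos())
im,D=env.grab_frame("top"); im2,_=env.grab_frame("scene")
b=cv2.resize(im2[160:270,220:330],(480,480),interpolation=cv2.INTER_CUBIC);a_=cv2.resize(im[130:240,210:320],(480,480),interpolation=cv2.INTER_CUBIC)
cv2.imwrite("pics/t3.png",cv2.resize(np.hstack([a_,b]),(800,400))[:,:,::-1])
E
```

```text
9.863573451397657e-05 [ 0.78 -0.59 -0.46]
0.22 [-0.8 -0.8  0.7] | 0.34 [-0.9 -0.   0.5] | 0.46 [-4.3 -1.1  0.8] | 0.58 [-2.3 -0.9 -0.5] | 0.7 [-2.  -1.5  0.9] | 0.82 [-0.2 -0.1  0.6] | 0.94 [ 0.4 -0.6 -0.4] | 1.06 [-0.2  1.1  0.6] | 1.18 [-0.9 -0.2  1.5] | 1.3 [-0.9 -0.4  0.7] | 1.42 [-1.3  0.6  0.6] | 1.54 [-0.8  1.1  1.2] | 1.66 [0.  0.4 0.5] | 1.78 [-1.5 -0.3  0.4] | 1.9 [-0.4  0.7  0.2] | 2.02 [-0.9  0.8  0.9] | 2.14 [-1.6  0.9  0.7] | 2.26 [-0.8  0.9  0.2] | 2.38 [-0.6  0.2  0.5] | 2.5 [-0.4 -0.1  0.6] | 2.62 [-1.3  0.9  0.8] | 2.74 [-1.   0.2  0.5] | 2.77 [-1.   0.7  0.3] | 2.8 [-0.6  1.1  0.8] | 2.83 [-0.5  1.3  1.1] | 2.86 [-1.4  0.7  1.4] | 2.89 [ 0.3  0.6 -0. ] | 2.92 [-0.5  1.  -0. ] | 2.95 [0.4 0.3 1.6] | 2.98 [-0.   0.5  0.6] | 3.01 [0.1 1.6 0.2] | 3.04 [-0.9  1.2  0.7] | 3.07 [-0.2 -0.3  0.8] | 3.1 [-0.5  1.5  0.3] | 3.13 [-0.4 -0.2  0.5] | 3.16 [-1.2  1.   0.1] | 3.19 [-1.3  1.1  0.2] | 3.22 [0.4 1.2 0.2] | 3.25 [ 2.5  5.7 -0.1] | 3.28 [ 1.9  6.4 -0.3] | 3.31 [2.4 7.9 1.1] | 25.9667 [0.50787365 0.07303553 0.09252032]
```

View pics/t3.png

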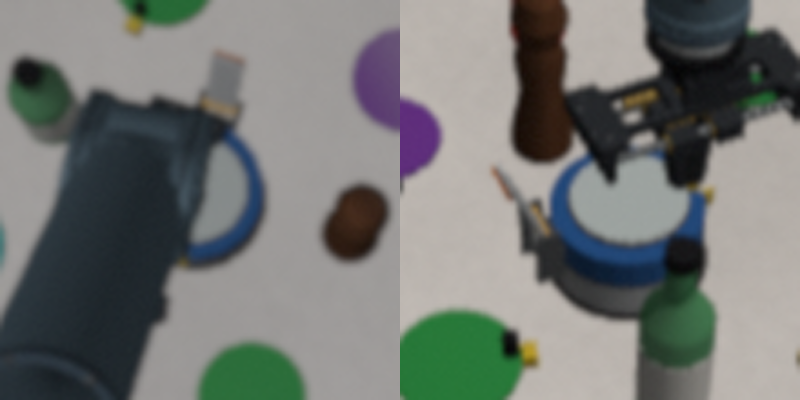

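The force rose to 8 N at the end, which suggests the lid has locked home. I'll back off and check the height and tongue. The approach to the clamp comes next, so I'll stay clear of the view.

Run:
```python
from turn import *
p=np.array(env.current_eef_pos()); q=p.copy(); q[:2]+=M@[0,.008]; env.move_l(q,rate=.1); q[2]=.26; env.move_l(q,rate=.3)
env.move_l([.46,-.22,.26],rate=.35)
im,D=env.grab_frame("top"); P=cloud("top",D)
for (x,y) in((.546,.049),(.56,.04),(.55,.07)):
    u,v=proj("top",[x,y,.08]).round().astype(int); print("lid z",np.median(P[v-3:v+4,u-3:u+4,2]))
im2,D2=env.grab_frame("scene"); P2=cloud("scene",D2); u,v=proj("scene",[.55,.052,.08]).round().astype(int); print("scene z",np.median(P2[v-3:v+4,u-3:u+4,2]))
b=cv2.resize(im2[160:270,220:330],(480,480),interpolation=cv2.INTER_CUBIC);a_=cv2.resize(im[130:240,210:320],(480,480),interpolation=cv2.INTER_CUBIC)
cv2.imwrite("pics/t4.png",cv2.resize(np.hstack([a_,b]),(800,400))[:,:,::-1])
D0=np.load("/tmp/topD.npy");P0=cloud("top",D0);u,v=proj("top",[.546,.049,.08]).round().astype(int);print("before",np.median(P0[v-3:v+4,u-3:u+4,2]))
D0=np.load("/tmp/sceneD.npy");P0=cloud("scene",D0);u,v=proj("scene",[.55,.052,.08]).round().astype(int);print("before sc",np.median(P0[v-3:v+4,u-3:u+4,2]))
# strap points
m=np.zeros(D.shape,bool);m[135:160,258:285]=1;m&=(P[...,2]>.1)&(P[...,2]<.16);print("strap tin-frame",np.c_[(P[m][:,:2]-C)@M,P[m][:,2]].min(0).round(3),np.c_[(P[m][:,:2]-C)@M,P[m][:,2]].max(0).round(3))
print(env.current_time_s())
```

```text
lid z 0.07448030034567979
lid z 0.0741397699867504
lid z 0.07411469314022204
scene z 0.07665544900335522
before 0.08536649252876224
before sc 0.08669763902628326
strap tin-frame [ 0.081 -0.019  0.1  ] [0.111 0.011 0.153]
28.1583
```

View pics/t4.png

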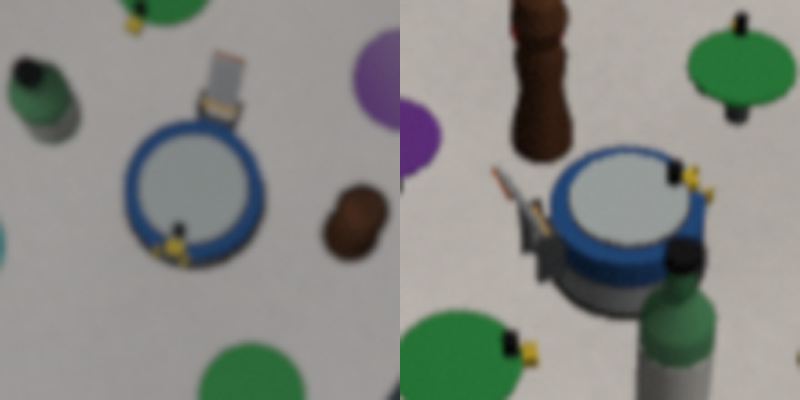

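The lid is home: its top is now at 0.0745, against 0.085 before, and the tongue sits between the notch marks at crop (175,245). Next is the clamp.

Run:
```python
from turn import *
A=R(Y)
env.move_pose(W((.152,-.002),.24),A); env.move_l(W((.152,-.002),.125),rate=.2)
f0=np.array(env.current_contact_force())
for x in np.arange(.145,.0799,-.005):
    env.move_l(W((x,-.002),.125),rate=.06); f=np.array(env.current_contact_force())-f0; print(round(x,3),f.round(1),end=" | ")
    if np.linalg.norm(f)>15: break
env.hold(.3); env.move_l(W((.12,-.002),.125),rate=.2); env.move_l(W((.12,-.002),.26),rate=.3)
env.move_l([.46,-.22,.26],rate=.35)
im,D=env.grab_frame("top"); P=cloud("top",D); im2,D2=env.grab_frame("scene")
for x in(.02,.04,.06):
    w=W((x,-.002),.082); u,v=proj("top",w).round().astype(int); print("strap z",x,np.median(P[v-1:v+2,u-1:u+2,2]))
b=cv2.resize(im2[150:280,200:330],(480,480),interpolation=cv2.INTER_CUBIC);a_=cv2.resize(im[120:270,200:350],(480,480),interpolation=cv2.INTER_CUBIC)
cv2.imwrite("pics/t5.png",cv2.resize(np.hstack([a_,b]),(800,400))[:,:,::-1])
print(env.current_time_s())
```

```text
0.145 [ 1.2 -0.3 -1.3] | 0.14 [ 0.1  0.7 -1.2] | 0.135 [ 0.1  0.8 -1.2] | 0.13 [ 0.3  1.  -0.8] | 0.125 [ 1.6  0.6 -0.6] | 0.12 [ 1.8  0.3 -0.1] | 0.115 [0.8 0.8 0.2] | 0.11 [0.9 0.1 0.5] | 0.105 [ 0.5  0.6 -0.4] | 0.1 [ 0.5  1.4 -0.9] | 0.095 [-0.4  0.2 -0.8] | 0.09 [0.  0.3 0. ] | 0.085 [-0.1  0.2 -1.1] | 0.08 [-0.3  0.1 -0.4] | strap z 0.02 0.08032898445419219
strap z 0.04 0.07935868557162097
strap z 0.06 0.08054092892869237
35.9917
```

View pics/t5.png

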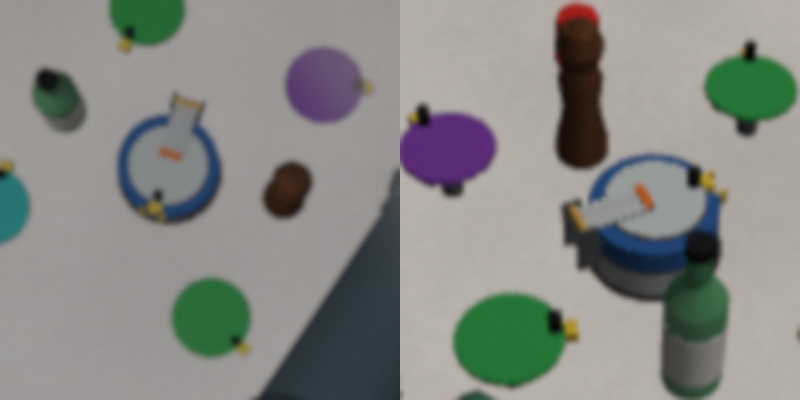

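The clamp lies flat, at strap z of about 0.080 along its length. One last check of the mould with the arm out of the way, then I'll hand in.

Run:
```python
from h import *
env.move_l([.46,.0,.3],rate=.35); env.move_pose([.3,.5,.32],R(-.33))
im,D=save("top","pics/t6.png",s=1.4); P=cloud("top",D)
hsv=cv2.cvtColor(im,cv2.COLOR_RGB2HSV).astype(int); m=((hsv[...,0]<8)|(hsv[...,0]>172))&(hsv[...,1]>150)&(abs(P[...,0]-.42)<.08)&(abs(P[...,1]+.22)<.08)
print(m.sum(),np.median(P[m],0),P[m].max(0)); print(env.current_time_s())
```

```text
150 [ 0.41514433 -0.21258471  0.06452238] [ 0.43617525 -0.19615032  0.07322367]
38.7333
```

View pics/t6.png

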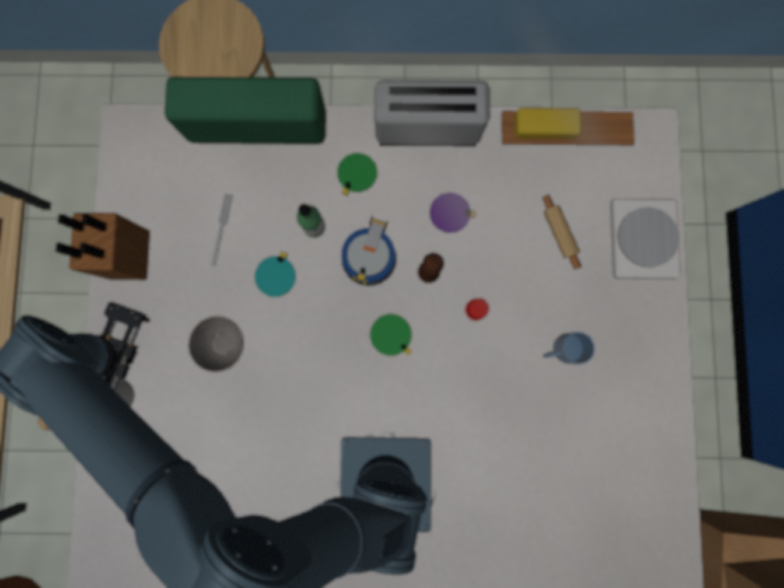

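The mould stands upright at viewed pixel (477,309), its top about 65 mm high. The clamp is shut at (370,250). Everything else matches its position in the first picture.

```bash
python3 -c "
from cell import env
env.hold(.2); env.finish_job()"
```

```text
the job is handed in; nothing more can be done
```

The tin is closed and the job is handed in at about 39 s on the robot's clock. `finish_job` gives no verdict, so the results below are from my own checks.

- **Mould:** I lifted it off the lid and stood it upright on bare table at about (0.42, -0.22). Its top measured about 65 mm high, as it should.
- **Lid:** I pushed the stud with closed fingers, about 3 rad counter-clockwise, until the force rose to 8 N at a stop. The lid's top dropped from 85 mm to about 74.5 mm, and the tongue sits between the notch marks.
- **Clamp:** I flipped it from behind. The strap lies level at about 80 mm along its length.
- **Other things:** By eye, the last top picture shows everything else where it was in the first one. I did not measure this.

The two cameras disagreed by up to about 12 mm in position, so I used values in between for the mould and the tin. The scene camera's disc fit failed, giving a 75 mm radius, so I discarded it.

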